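Pack the second sweet dish and snap the case shut

TASK

Put the tea things away: one wooden sweet dish already lies in the case, so lay the cork sheet flat on it, then set the other dish, right way up, flat on the cork. Set both down rather than dropping them, then close the lid and press it down until the catch snaps and it is fully shut. Leave the cups and the tea caddy where they stand.

Things in the scene. Friction and masses are not known exactly. Their poses are not given: they have to be found in the camera images.
- case: dark wooden case, fixed; 136 (own x) x 80 mm, walls 46 mm high. Origin on the table under the cavity's centre; +x points to the hinge end. Cavity 116 (x) x 68 mm (y) centred on the origin, floor 6 mm above the table. Front wall 12 mm thick, hinge-end wall 8, long walls 6. The middle 50 mm of each long wall is cut down to 16 mm height, so fingers fit beside what is put in
- lid (a joint): angle of the case's red lacquer lid, rad: 0 fully shut and level, 1.57 upright, at most 2.1 (leaning back away from the cavity). Hinged at the case's +x end. The hinge is stiff: the lid stays where it is left. A sprung ball catch in the front wall stops it near 0.07 rad; a firm push of about 15 N near the free end snaps it past to 0, where it stays
- hinge (a point): point on the hinge line (along the case's y), 66 mm along +x from the case's origin, 46 mm above the table; it turns with the lid: its x axis points along the lid from free end to hinge, its z axis is the normal of the lid's outer face
- lid_edge (a point): middle of the lid's free edge, on its outer (upper, when shut) face, 146 mm from the hinge line. Lid plate 146 x 80 mm, 8 mm thick, outer face 8.5 mm outside the hinge line; a tongue 40 mm wide, 5 mm thick, reaches 27 mm from the free edge to the inner side. Axes as hinge
- lower_dish: light wooden dish already in the case, the twin of dish; origin at the centre of its underside
- dish: light wooden rectangular dish, an open tray 108 mm (own x) by 60 mm (own y) by 14 mm high, walls and floor 5 mm thick, lying on the table; origin at the centre of its underside, z up
- cork: flat cork sheet 108 mm (own x) by 60 mm (own y) by 8 mm thick, lying on the table; origin at the centre of its underside, z up
- orange_cup: an orange-brown clay teacup, 76 mm across, 75 mm high; origin at the centre of its underside, a bystander to leave alone
- white_cup: a white teacup, 74 mm across, 70 mm high; origin at the centre of its underside, a bystander to leave alone
- caddy: a green round tea caddy with a light lid and label, 64 mm across, 85 mm high; origin at the centre of its underside, a bystander to leave alone

How it is judged:
By the outcome, as a careful person would: the job done as asked, in the order asked, and still so for the second after the job is handed in, with the robot touching nothing.
It also fails if it takes over 72 s, if anything falls off the work surface, if the arm or the gripper's body presses on something with over 40 N, if the wrist force passes 120 N, or if a joint passes its speed limit or range.

ROBOT

A 6-joint arm with a two-finger parallel gripper is mounted at the origin on the work surface. World frame = base frame: x ahead of the robot, y to its left, z up, the work surface at z = 0. Lengths are in m, angles in rad, forces in N, time in s.
With the tool pointing down it reaches from about 0.275 to 0.725 m from the base axis. Payload 15.9 kg.
Tool frame: the origin (TCP) lies on the centre line of the jaws, within the pads' length; the fingertips stand 14 mm ahead of it and the grasp point (between the pads) lies 5 mm behind it; z points along the fingers, y is the line along which they close (so a half turn about z gives the same grasp; the last joint's range is limited). The gripper opens to 85 mm and grips with 20 to 120 N. Pads are 22 mm wide; open, the fingers measure 114 mm over their backs; the gripper's body (76 mm by 85 mm) begins 54 mm behind the grasp point. The pads swing forward as they close: fully open they stand 13 mm farther back than shut.
Start: joints at [1.116, 0.213, -0.034, 1.323, 0, 1.571], TCP at [0.22, 0.449, 0.245] pointing down, gripper open.
Joint ranges: [-2.98, 2.98], [-0.74, 1.72], [-1.14, 1.35], [-2.1, 2.04], [-1.57, 1.44], [-3.14, 3.14]. Speed limits (rad/s): [1.89, 1.89, 2.39, 2.57, 3.14, 3.14].

INTERFACE

Orientations are given as a unit quaternion [x, y, z, w].
In Python, from station import robot gives the robot as it stands.
- The arm moves only by the shell command python3 -m crank 'ROWS' [FORCE]. ROWS is a JSON object of lists of equal length, an entry for each row: "rotation": the turn, a rotation vector about the world's x, y, z each as a share of 45 degrees, from -1 to 1, a list of three; "translation": the shift along the world's x, y, z each as a share of 50 cm, from -1 to 1, a list of three; "grip": the opening, from 0 (shut) to 1 (fully open). A call has exactly 10 rows; each row is the pose to reach, as a shift and turn from the pose commanded when the call began; what a row does not reach only later rows make up. A row lasts 1/10 s, in which the tool goes at most 50 mm and 8.59 degrees, less where a joint would pass 70% of its speed; a pose out of reach is approached as far as the arm can. A call with a number of a shift or a turn outside -1 to 1 is refused whole. A call with a gripper value outside its range is refused whole. The fingers move at their own pace and stop on an object; FORCE is the grip in N (left out, the last holds). Time passes only in rows, so rows that repeat a pose let the fingers close, or fill a call up. It gives the time, the measured TCP pose, the force, the opening and the grip force at its end, in the units of the state.
- robot.get_state(): the state, without advancing time (a new reading comes with each control period).
- robot.read_camera(name): name is "side" or "top"; returns a dict with "frame" (420x560x3 uint8, red, green, blue), "fx", "fy", "cx", "cy" (pixels), "dist_coeffs" ([k1, k2, p1, p2, k3] as OpenCV has them; the pictures are not rectified), "position" and "rotation" of the camera in the world. Camera axes: x right, y down, z forward; pixel columns grow to the right and rows downward; lengths in m; the calibration is good to about 2 mm. A picture is of the moment at which its call begins. There is no depth.
- robot.close_job(): hands the job in; it is judged then, once.
The state is a dict: "t": time; "joint_positions": joint angles; "qvel": joint speeds; "effort": joint torques, N m; "position": TCP position; "eef_rot": TCP orientation; "wrist_force": force on the tool from outside, world axes, zero at the start; "moment": the same for the moment, N m; "opening": opening from 0.0 (shut) to 1.0 (fully open); "gripper_force": force on a finger pad.
Only numpy, scipy, OpenCV 4.12 (cv2) and the standard library are available. Lean on these libraries where they do the work, as an engineer would, in place of code of your own. Each camera call takes 0.05 s, during which the arm holds its last target. There are 200 camera calls.

## Working session

There is one attempt and no reset: what is moved stays moved. The work goes in short steps, Python scripts to look and compute and a shell command to move; the robot and the scene stay as the last step left them, time stands still between calls to the robot, and variables do not carry over. Pictures are saved under pics/ and viewed, at most 13 in all, crops included, and the job is handed in when it is done.

```bash
ls; mkdir -p pics; python3 - <<'E'
from station import robot
import cv2,pickle
s=robot.get_state();print(s)
for n in("side","top"):
    c=robot.read_camera(n);pickle.dump(c,open(f"{n}0.pkl","wb"))
    cv2.imwrite(f"pics/{n}0.png",cv2.cvtColor(c["frame"],cv2.COLOR_RGB2BGR))
    print(n,{k:v for k,v in c.items() if k!="frame"})
E
```

```text
pics
{'t': 0.0, 'joint_positions': array([ 1.11596439e+00,  2.13362560e-01, -3.50267640e-02,  1.32348281e+00,
        1.25402710e-05,  1.57078580e+00]), 'qvel': array([-0.00034284,  0.00024074,  0.00067962,  0.0001807 , -0.00133672,
        0.0013428 ]), 'effort': array([-4.34116184e-03, -6.86167932e+01,  4.87114799e+01,  1.76596013e-02,
       -1.99548681e-04, -5.70246766e-05]), 'position': array([0.21951918, 0.44889694, 0.24482578]), 'eef_rot': array([ 2.25455625e-01,  9.74253289e-01, -5.22640974e-04, -1.27387961e-04]), 'wrist_force': array([-0.41302173, -0.56178125, -1.1744992 ]), 'moment': array([ 0.01126723, -0.04261597, -0.04727057]), 'gripper_force': 0.0, 'opening': 0.999196733881627}
side {'fx': 417.0556868971685, 'fy': 417.0556868971685, 'cx': 277.6925512303857, 'cy': 204.72270868477565, 'dist_coeffs': array([-0.12408406,  0.        ,  0.        ,  0.        ,  0.        ]), 'position': array([ 0.41434545, -0.87254892,  0.63426061]), 'rotation': array([ 0.86560844, -0.05078774,  0.04470563, -0.49612906])}
top {'fx': 430.14497607761, 'fy': 430.14497607761, 'cx': 278.67837234425906, 'cy': 202.90100239666043, 'dist_coeffs': array([-0.04020588,  0.        ,  0.        ,  0.        ,  0.        ]), 'position': array([0.42891162, 0.06496388, 1.0353876 ]), 'rotation': array([-0.70103448,  0.70964937, -0.0393482 ,  0.05831084])}
```

View pics/side0.png

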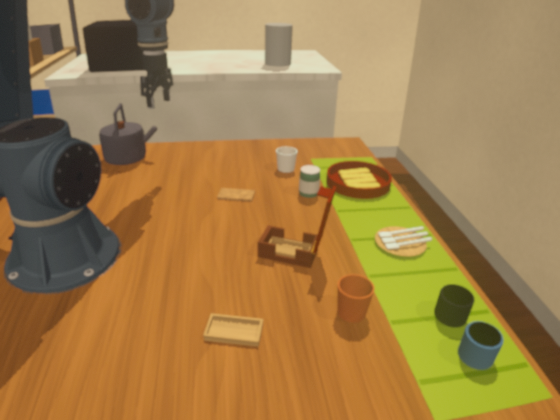

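View pics/top0.png

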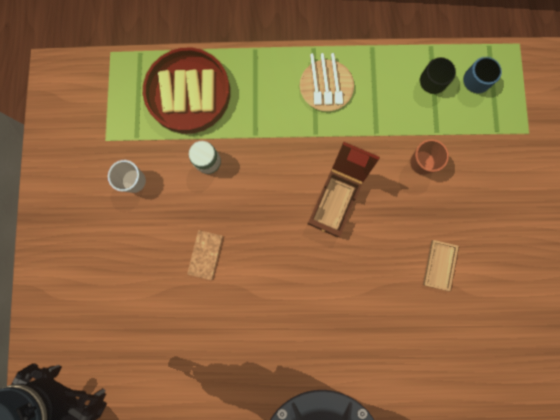

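The side view shows the cork at about (236,195), the dish at (234,330), and the case at (287,247) with its lid standing upright. In the top view they are at (205,255), (442,266) and (335,205). I'll enlarge crops to get the corners.

```bash
python3 - <<'E'
import pickle,cv2,numpy as np
R={}
for n,cs in {"top":[(205,255),(442,266),(342,188)],"side":[(236,195),(234,330),(295,225)]}.items():
    f=cv2.cvtColor(pickle.load(open(n+"0.pkl","rb"))["frame"],cv2.COLOR_RGB2BGR); row=[]
    for i,(u,v) in enumerate(cs):
        w,h=(66,74) if i<2 else (88,100)
        s=264/w; c=cv2.resize(f[v-h//2:v+h//2,u-w//2:u+w//2],None,fx=s,fy=s,interpolation=cv2.INTER_CUBIC)
        for k in range(0,w,10):cv2.putText(c,str(u-w//2+k),(int(k*s),8),0,.3,(255,255,255));cv2.line(c,(int(k*s),10),(int(k*s),14),(255,255,255))
        for k in range(0,h,10):cv2.putText(c,str(v-h//2+k),(0,int(k*s)+4),0,.3,(255,255,255));cv2.line(c,(20,int(k*s)),(24,int(k*s)),(255,255,255))
        row.append(c[:296])
    R[n]=np.hstack(row)
cv2.imwrite("pics/m.png",np.vstack([R["top"],R["side"]]))
E
```

```text
(no output)
```

View pics/m.png

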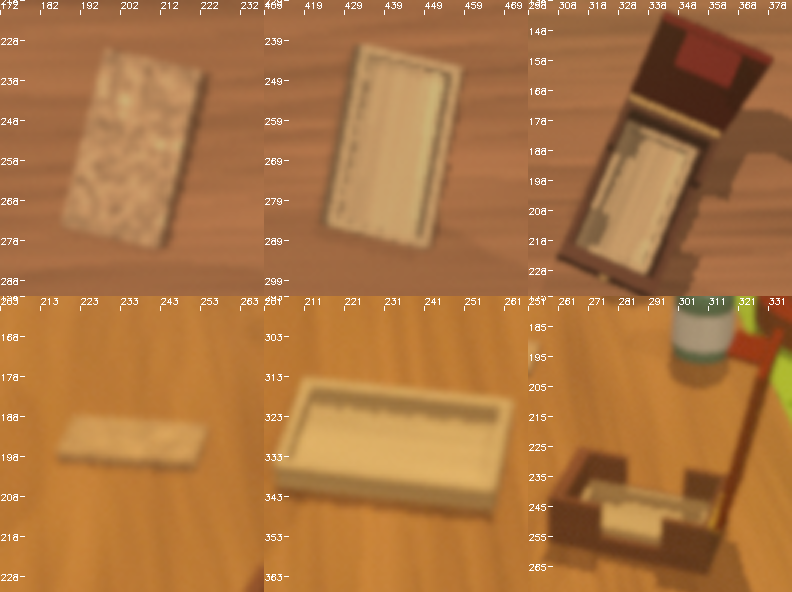

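The montage gives sub-pixel corners: the cork, the dish rim, the case (front rim, notch, base) and the lower dish rim. I'll fit x, y, z and yaw to both views by least squares.

```bash
cat >h.py <<'E'
import numpy as np,cv2,pickle
from scipy.optimize import least_squares
from scipy.spatial.transform import Rotation as Ro
C={n:pickle.load(open(n+"0.pkl","rb")) for n in("top","side")}
def proj(n,P):
    c=C[n];R=Ro.from_quat(c["rotation"]).as_matrix().T;K=np.array([[c["fx"],0,c["cx"]],[0,c["fy"],c["cy"]],[0,0,1]])
    return cv2.projectPoints(np.array(P,float).reshape(-1,3),cv2.Rodrigues(R)[0],-R@c["position"],K,c["dist_coeffs"])[0][:,0]
def place(p,P): return Ro.from_euler("z",p[3]).apply(P)+p[:3]
def fit(obs,p0,zfix=None):
    def r(q):
        q=q if zfix is None else np.r_[q[:2],zfix,q[2]]
        return np.concatenate([(proj(n,place(q,P))-uv).ravel() for n,P,uv in obs])
    p0=np.array(p0,float)
    if zfix is not None:p0=p0[[0,1,3]]
    s=least_squares(r,p0,loss="soft_l1",x_scale=[.01]*(len(p0)-1)+[.1]);q=s.x
    return (q if zfix is None else np.r_[q[:2],zfix,q[2]]),r(q).reshape(-1,2)
def rect(a,b,z):return np.array([[a,b,z],[a,-b,z],[-a,-b,z],[-a,b,z]])  # seen from top: TL TR BR BL
E
python3 - <<'E'
from h import *
np.set_printoptions(precision=4,suppress=True)
T=[(198.7,230),(224,236),(212.5,280),(187,273.5)]
# side view: image right=+x, up=+y : far-left,far-right,near-right,near-left = (-,+),(+,+),(+,-),(-,-)
sd=lambda a,b,z:np.array([[-a,b,z],[a,b,z],[a,-b,z],[-a,-b,z]])
S=[(222.3,188.3),(254.8,191),(251.8,199.5),(217.3,197.3)]
ob={"cork":[("top",rect(.054,.03,.0),T),("side",sd(.054,.03,.0),S)],
"dish":[("top",rect(.054,.03,0),[(433,240),(458.75,246),(451,290.75),(424,284.75)]),("side",sd(.054,.03,0),[(211.75,313.75),(263.25,319.5),(258.75,342),(204,334.75)])],
"lower":[("top",rect(.054,.03,0),[(332,178.7),(354.7,188),(337.7,229.7),(314.7,219.7)])],
"case":[("top",[[-.07,.04,.046],[-.07,-.04,.046]],[(307.3,224.7),(338.7,236.7)]),
 ("side",[[-.07,.04,.046],[-.07,-.04,.046],[-.025,-.04,.016],[.025,-.04,.016],[-.07,-.04,0]],[(270,225.7),(257.7,242),(275.7,254.7),(295.3,258),(258.3,257.7)])]}
for k,o in ob.items():
    p,r=fit(o,[.4,.0 ,.01,-.2],.02 if k=="lower" else None);print(k,p,"z=topface" ,"\n",r.T)
E
```

```text
cork [ 0.4511  0.2679  0.0074 -0.2485] z=topface 
 [[ 0.6493 -0.6843 -0.5988  0.6928 -1.5779 -0.6279 -0.8708 -1.1326]
 [-0.7998 -0.9426 -0.665  -0.2752 -0.1501 -0.2175  0.5611 -0.0636]]
dish [ 0.4211 -0.2887  0.0143 -0.2503] z=topface 
 [[ 0.5338 -0.2502 -1.1616  0.5608 -1.2451 -0.5088 -0.6272 -1.1754]
 [-1.3606 -1.4029 -0.8779 -0.983  -0.3395 -0.199   0.0283  0.6634]]
lower [ 0.5661 -0.0419  0.02   -0.4165] z=topface 
 [[-0.2562  0.3435  0.2191 -0.3057]
 [-0.217   0.1325  0.008   0.0653]]
case [ 0.5708 -0.0347 -0.0014 -0.3541] z=topface 
 [[-0.7765  0.7536 -4.3829 -0.1119 -0.3545  0.1205 -0.7419]
 [-1.6043 -1.9933 -0.6994  0.3649  0.4213  0.2873 -0.2392]]
```

Heights agree with the text (cork 7.4 against 8 mm, dish 14.3 against 14, case base about 0). The case yaw is uncertain, so I'll overlay the model to refine it, along with the lid angle.

```bash
cat >>h.py <<'E'
def case_lines(th):
    L=[]
    def loop(P):L.extend([(P[i],P[(i+1)%len(P)]) for i in range(len(P))])
    o=lambda z:[[-.07,.04,z],[.066,.04,z],[.066,-.04,z],[-.07,-.04,z]]
    loop(o(0.));loop(o(.046))
    loop([[-.058,.034,.046],[.058,.034,.046],[.058,-.034,.046],[-.058,-.034,.046]])
    for y in(.04,-.04):loop([[-.025,y,.046],[-.025,y,.016],[.025,y,.016],[.025,y,.046]])
    c,s=np.cos(th),np.sin(th)
    f=lambda d,y,n:[.066-d*c+n*s,y,.046+d*s+n*c]
    for n in(.0085,.0005):loop([f(0,.04,n),f(.146,.04,n),f(.146,-.04,n),f(0,-.04,n)])
    return np.array(L),f
def overlay(n,frame,lines,p,u0,v0,s,img,col):
    for a,b in lines:
        q=(proj(n,place(p,np.array([a,b])))-[u0,v0]+.5)*s
        cv2.line(img,tuple(int(x) for x in q[0]),tuple(int(x) for x in q[1]),col,1,cv2.LINE_AA)
def crop(f,u0,v0,w,h,s):
    return cv2.resize(cv2.cvtColor(f,cv2.COLOR_RGB2BGR)[v0:v0+h,u0:u0+w],None,fx=s,fy=s,interpolation=cv2.INTER_CUBIC)
E
python3 - <<'E'
from h import *
p=np.array([.569,-.0385,0,-.42]);L,_=case_lines(1.75);I=[]
for n,u0,v0 in(("top",300,134),("side",250,177)):
    f=C[n]["frame"];g=crop(f,u0,v0,88,100,4.5);a=g.copy();overlay(n,f,L,p,u0,v0,4.5,a,(0,255,255));
    I.append(a)
cv2.imwrite("pics/o.png",np.hstack(I))
E
```

```text
(no output)
```

View pics/o.png

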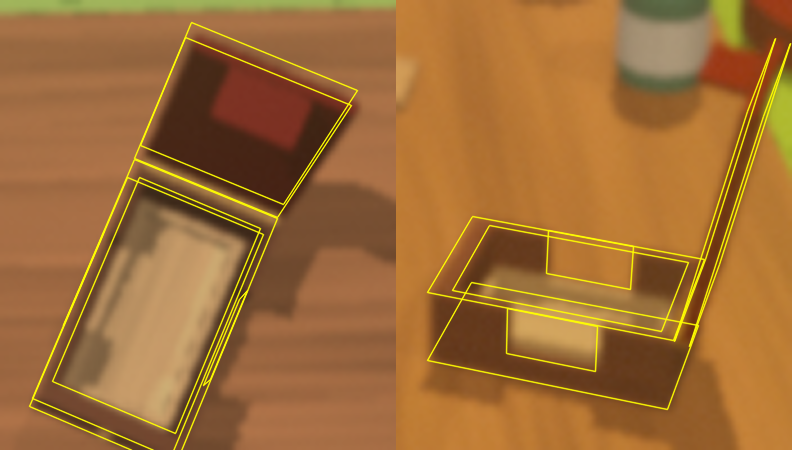

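The overlay fits well with the case at about (0.569, -0.041), yaw -0.42 and the lid at about 1.7 rad. Next I move above the cork.

```bash
python3 -m crank '{"translation":[[0.463,-0.362,-0.25],[0.463,-0.362,-0.25],[0.463,-0.362,-0.25],[0.463,-0.362,-0.25],[0.463,-0.362,-0.25],[0.463,-0.362,-0.25],[0.463,-0.362,-0.25],[0.463,-0.362,-0.25],[0.463,-0.362,-0.25],[0.463,-0.362,-0.25]],"rotation":[[0,0,0.262],[0,0,0.262],[0,0,0.262],[0,0,0.262],[0,0,0.262],[0,0,0.262],[0,0,0.262],[0,0,0.262],[0,0,0.262],[0,0,0.262]],"grip":[0.88,0.88,0.88,0.88,0.88,0.88,0.88,0.88,0.88,0.88]}' 30
python3 - <<'E'
from h import *
from station import robot
I=[]
for n,u,v in(("top",205,250),("side",236,180)):
    f=robot.read_camera(n)["frame"];s=robot.get_state();u0,v0=u-44,v-50
    g=crop(f,u0,v0,88,100,4.5)
    R=Ro.from_quat(s["eef_rot"]);t=s["position"];h=s["opening"]*.0425
    for P in([0,h,0],[0,-h,0],[0,h,.014],[0,-h,.014]):
        q=(proj(n,R.apply(P)+t)[0]-[u0,v0]+.5)*4.5;cv2.circle(g,(int(q[0]),int(q[1])),3,(0,255,255),1)
    I.append(g)
print(s["position"],s["eef_rot"],s["opening"]);cv2.imwrite("pics/c.png",np.hstack(I))
E
```

```text
t: 1.1
position: [0.4507, 0.2687, 0.1206]
eef_rot: [0.124, 0.992, 0.0, 0.0]
wrist_force: [0.3, -0.1, 0.0]
opening: 0.878
gripper_force: 0.0
[0.4507063  0.26898663 0.12078551] [1.23509845e-01 9.92343283e-01 2.64885960e-04 2.36832685e-04] 0.8790942186148809
```

View pics/c.png

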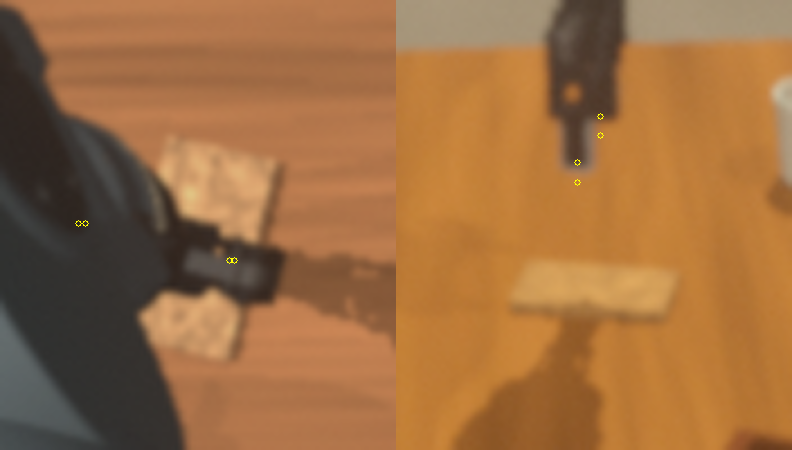

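In the side view the near fingertip at crop (577,168) is only about 4 mm ahead of the TCP when this wide open, which fits the stated swing. The top view is biased by about 1.3 px in v, so true x is about 2 mm larger than my fit. I descend with that correction.

```bash
python3 -m crank '{"translation":[[0.004,0,-0.1],[0.004,0,-0.18],[0.004,0,-0.2],[0.004,0,-0.2],[0.004,0,-0.212],[0.004,0,-0.216],[0.004,0,-0.22],[0.004,0,-0.22],[0.004,0,-0.22],[0.004,0,-0.22]],"rotation":[[0,0,0],[0,0,0],[0,0,0],[0,0,0],[0,0,0],[0,0,0],[0,0,0],[0,0,0],[0,0,0],[0,0,0]],"grip":[0.88,0.88,0.88,0.85,0.82,0.8,0.78,0.78,0.78,0.78]}' 30
python3 -m crank '{"translation":[[0,0,-0.002],[0,0,-0.002],[0,0,-0.002],[0,0,-0.002],[0,0,-0.002],[0,0,-0.002],[0,0,-0.002],[0,0,-0.002],[0,0,-0.002],[0,0,-0.002]],"rotation":[[0,0,0],[0,0,0],[0,0,0],[0,0,0],[0,0,0],[0,0,0],[0,0,0],[0,0,0],[0,0,0],[0,0,0]],"grip":[0.75,0.7,0.6,0.6,0.6,0.6,0.6,0.6,0.6,0.6]}' 30
```

```text
t: 2.2
position: [0.4533, 0.2682, 0.0106]
eef_rot: [0.124, 0.992, 0.0, 0.0]
wrist_force: [-0.6, 0.1, 0.2]
opening: 0.781
gripper_force: 0.0
t: 3.2
position: [0.4532, 0.2682, 0.0095]
eef_rot: [0.124, 0.992, 0.0, 0.0]
wrist_force: [-0.8, -1.7, 5.0]
opening: 0.693
gripper_force: 31.7
```

Gripped: opening 0.693 is about 59 mm, with 32 N on the pads. I lift the cork and carry it over the case.

```bash
python3 -m crank '{"translation":[[0,0,0.04],[0,0,0.12],[0.03,-0.05,0.2],[0.06,-0.14,0.26],[0.09,-0.23,0.26],[0.12,-0.32,0.26],[0.15,-0.41,0.26],[0.19,-0.5,0.26],[0.22,-0.58,0.26],[0.236,-0.618,0.26]],"rotation":[[0,0,0],[0,0,0],[0,0,-0.02],[0,0,-0.06],[0,0,-0.1],[0,0,-0.13],[0,0,-0.17],[0,0,-0.2],[0,0,-0.218],[0,0,-0.218]],"grip":[0.6,0.6,0.6,0.6,0.6,0.6,0.6,0.6,0.6,0.6]}' 30
python3 -m crank '{"translation":[[0,0,0],[0,0,0],[0,0,0],[0,0,-0.05],[0,0,-0.08],[0,0,-0.08],[0,0,-0.08],[0,0,-0.08],[0,0,-0.08],[0,0,-0.08]],"rotation":[[0,0,0],[0,0,0],[0,0,0],[0,0,0],[0,0,0],[0,0,0],[0,0,0],[0,0,0],[0,0,0],[0,0,0]],"grip":[0.6,0.6,0.6,0.6,0.6,0.6,0.6,0.6,0.6,0.6]}' 30
python3 - <<'E'
from h import *
from station import robot
I=[];s=robot.get_state();p=[.571,-.041,0,-.42];L,_=case_lines(1.7)
print(s["position"],s["eef_rot"],s["opening"])
for n,u0,v0 in(("top",300,150),("side",245,177)):
    f=robot.read_camera(n)["frame"]
    g=crop(f,u0,v0,88,100,4.5);overlay(n,f,L[:20],p,u0,v0,4.5,g,(0,255,255))
    # expected cork outline at TCP
    ck=[s["position"][0],s["position"][1],s["position"][2]-.0095+.008,-.42];q=rect(.054,.03,0)
    overlay(n,f,[(q[i],q[(i+1)%4]) for i in range(4)],ck,u0,v0,4.5,g,(255,255,0))
    I.append(g)
cv2.imwrite("pics/d.png",np.hstack(I))
E
```

```text
t: 4.2
position: [0.5717, -0.0442, 0.1391]
eef_rot: [0.21, 0.978, -0.0, 0.0]
wrist_force: [0.3, 0.6, -0.6]
opening: 0.69
gripper_force: 33.2
t: 5.2
position: [0.5715, -0.0408, 0.0999]
eef_rot: [0.209, 0.978, 0.0, 0.0]
wrist_force: [-1.0, -0.7, -0.8]
opening: 0.691
gripper_force: 33.2
[ 0.57147484 -0.04078227  0.09991518] [2.08535853e-01 9.78014604e-01 7.12049948e-05 4.76118098e-04] 0.6909352671436518
```

View pics/d.png

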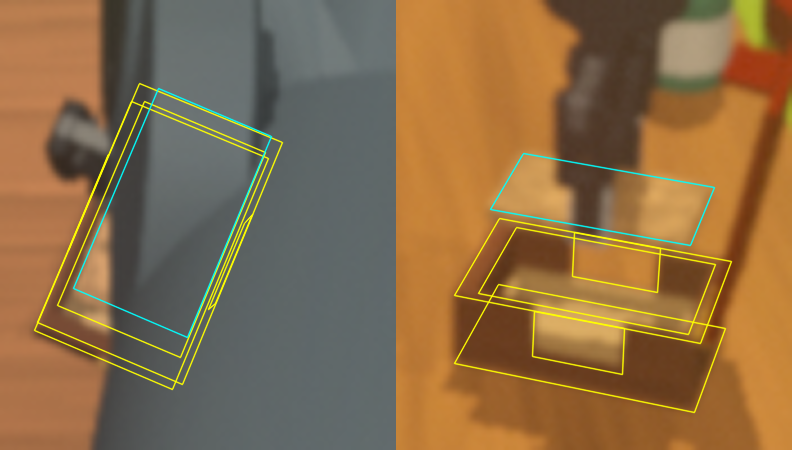

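The side view shows the cork held level, with its near edge at crop (490–690, 210–245), on its predicted outline. The case appears about 2 px lower than the model, so I'll refine the case pose against image edges before lowering.

```bash
python3 - <<'E'
from h import *
from itertools import product
G={}
for n in C:
    l=cv2.GaussianBlur(cv2.cvtColor(C[n]["frame"],cv2.COLOR_RGB2LAB).astype(np.float32),(0,0),1.0)
    gx=cv2.Sobel(l,cv2.CV_32F,1,0);gy=cv2.Sobel(l,cv2.CV_32F,0,1);G[n]=np.sqrt((gx**2+gy**2).sum(2))
def score(lines,p,n,off):
    t=np.linspace(.05,.95,25)[:,None];P=np.concatenate([a+(b-a)*t for a,b in lines])
    q=(proj(n,place(p,P))+off).astype(np.float32)
    return cv2.remap(G[n],q[None,:,0],q[None,:,1],cv2.INTER_LINEAR).mean()
A=lambda *l:[(np.array(a,float),np.array(b,float)) for a,b in l]
z=.046
top=A(([-.07,.04,z],[-.07,-.04,z]),([-.07,-.04,z],[-.025,-.04,z]),([.025,-.04,z],[.06,-.04,z]),([-.07,.04,z],[-.025,.04,z]))
side=A(([-.07,.04,z],[-.07,-.04,z]),([-.07,-.04,z],[-.025,-.04,z]),([-.07,-.04,z],[-.07,-.04,0]),([-.07,-.04,0],[.06,-.04,0]),
 ([-.025,-.04,z],[-.025,-.04,.016]),([-.025,-.04,.016],[.025,-.04,.016]),([.025,-.04,.016],[.025,-.04,z]),([-.07,.04,z],[-.025,.04,z]))
def box(h):
    q=rect(.054,.03,h);b=rect(.054,.03,0);T=[(q[i],q[(i+1)%4]) for i in range(4)]
    return T,T+[(b[2],b[1])]
def search(lt,ls,p0,offs=None):
    for use,nm in(((1,0),"top"),((0,1),"side"),((1,1),"both")):
        f=lambda x:-(use[0]*score(lt,[x[0],x[1],0,x[2]],"top",[0,0])+use[1]*score(ls,[x[0],x[1],0,x[2]],"side",[0,0]))
        g=min(product(np.arange(-.008,.009,.002),np.arange(-.008,.009,.002),np.arange(-.06,.061,.03)),key=lambda d:f(np.array(p0)+d))
        from scipy.optimize import minimize
        s=minimize(f,np.array(p0)+g,method="Nelder-Mead",options=dict(initial_simplex=np.array(p0)+g+np.array([[0,0,0],[.002,0,0],[0,.002,0],[0,0,.02]])))
        print(nm,s.x.round(4),round(-s.fun,1))
print("cork");search(*box(.008),[.451,.268,-.25])
print("dish");search(*box(.014),[.421,-.289,-.25])
print("case");search(top,side,[.569,-.040,-.42])
def low(h):
    q=rect(.054,.03,h);return [(q[i],q[(i+1)%4]) for i in range(4)]
print("lower top only");search(low(.020),low(.020),[.568,-.041,-.42])
E
```

```text
cork
top [ 0.4504  0.2709 -0.2308] 75.0
side [ 0.4526  0.2768 -0.3036] 56.3
both [ 0.4506  0.2709 -0.232 ] 130.3
dish
top [ 0.4196 -0.2878 -0.2449] 89.3
side [ 0.421  -0.286  -0.2437] 73.0
both [ 0.4201 -0.2877 -0.2446] 157.9
case
top [ 0.5841 -0.0336 -0.408 ] 123.8
side [ 0.5705 -0.0381 -0.4005] 115.5
both [ 0.5718 -0.0287 -0.4053] 201.6
lower top only
top [ 0.5682 -0.0397 -0.4224] 167.2
side [ 0.5703 -0.0351 -0.4127] 76.8
both [ 0.5683 -0.0395 -0.4201] 238.6
```

The lower dish, by its strong top-view edges, is at (0.570, -0.039) after the bias correction, with yaw -0.42. That is within 2 mm of where the cork hangs now. I shift slightly and lower in stages.

```bash
python3 -m crank '{"translation":[[-0.002,0.003,0],[-0.002,0.003,-0.04],[-0.002,0.003,-0.08],[-0.002,0.003,-0.1],[-0.002,0.003,-0.12],[-0.002,0.003,-0.13],[-0.002,0.003,-0.132],[-0.002,0.003,-0.132],[-0.002,0.003,-0.132],[-0.002,0.003,-0.132]],"rotation":[[0,0,0],[0,0,0],[0,0,0],[0,0,0],[0,0,0],[0,0,0],[0,0,0],[0,0,0],[0,0,0],[0,0,0]],"grip":[0.6,0.6,0.6,0.6,0.6,0.6,0.6,0.6,0.6,0.6]}' 30
python3 -m crank '{"translation":[[0,0,-0.002],[0,0,-0.004],[0,0,-0.005],[0,0,-0.006],[0,0,-0.007],[0,0,-0.007],[0,0,-0.007],[0,0,-0.007],[0,0,-0.007],[0,0,-0.007]],"rotation":[[0,0,0],[0,0,0],[0,0,0],[0,0,0],[0,0,0],[0,0,0],[0,0,0],[0,0,0],[0,0,0],[0,0,0]],"grip":[0.6,0.6,0.6,0.6,0.6,0.6,0.6,0.6,0.6,0.6]}' 30
```

```text
t: 6.3
position: [0.5705, -0.0394, 0.0338]
eef_rot: [0.209, 0.978, 0.0, 0.0]
wrist_force: [-0.3, 0.0, 0.5]
opening: 0.688
gripper_force: 33.2
t: 7.3
position: [0.5702, -0.0393, 0.0298]
eef_rot: [0.209, 0.978, -0.0, 0.0]
wrist_force: [1.2, 0.0, -0.3]
opening: 0.689
gripper_force: 33.2
```

```bash
python3 -m crank '{"translation":[[0,0,-0.001],[0,0,-0.001],[0,0,-0.002],[0,0,-0.002],[0,0,-0.002],[0,0,-0.002],[0,0,-0.002],[0,0,-0.002],[0,0,-0.002],[0,0,-0.002]],"rotation":[[0,0,0],[0,0,0],[0,0,0],[0,0,0],[0,0,0],[0,0,0],[0,0,0],[0,0,0],[0,0,0],[0,0,0]],"grip":[0.6,0.6,0.6,0.6,0.6,0.6,0.6,0.6,0.6,0.6]}' 30
```

```text
t: 8.3
position: [0.5702, -0.0394, 0.0295]
eef_rot: [0.209, 0.978, 0.0, 0.0]
wrist_force: [-5.5, 0.7, 12.7]
opening: 0.693
gripper_force: 34.5
```

Contact at z 0.0295, as predicted. I release, rise and go to the dish.

```bash
python3 -m crank '{"translation":[[0,0,0.001],[0,0,0.001],[0,0,0.001],[0,0,0.001],[0,0,0.001],[0,0,0.02],[0,0,0.06],[0,0,0.12],[0,0,0.18],[0,0,0.2]],"rotation":[[0,0,0],[0,0,0],[0,0,0],[0,0,0],[0,0,0],[0,0,0],[0,0,0],[0,0,0],[0,0,0],[0,0,0]],"grip":[0.72,0.76,0.82,0.9,0.9,0.9,0.9,0.9,0.9,0.9]}' 30
python3 -m crank '{"translation":[[-0.05,-0.08,0],[-0.1,-0.16,0],[-0.15,-0.24,0],[-0.2,-0.32,0],[-0.25,-0.42,0],[-0.295,-0.498,0],[-0.295,-0.498,-0.02],[-0.295,-0.498,-0.02],[-0.295,-0.498,-0.02],[-0.295,-0.498,-0.02]],"rotation":[[0,0,0.04],[0,0,0.08],[0,0,0.12],[0,0,0.16],[0,0,0.2],[0,0,0.223],[0,0,0.223],[0,0,0.223],[0,0,0.223],[0,0,0.223]],"grip":[0.9,0.9,0.9,0.9,0.9,0.9,0.9,0.9,0.9,0.9]}' 30
python3 - <<'E'
from h import *
from station import robot
I=[]
for n,u0,v0 in(("top",297,134),("side",250,177)):
    f=robot.read_camera(n)["frame"];cv2.imwrite(f"{n}1.png",f[...,::-1]);g=crop(f,u0,v0,88,100,4.5)
    p=[.570,-.039,.028,-.42];q=rect(.054,.03,0)
    overlay(n,f,[(q[i],q[(i+1)%4]) for i in range(4)],p,u0,v0,4.5,g,(255,255,0));I.append(g)
cv2.imwrite("pics/e.png",np.hstack(I))
E
```

```text
t: 9.3
position: [0.5715, -0.0394, 0.1325]
eef_rot: [0.209, 0.978, 0.0, 0.002]
wrist_force: [-0.1, -0.8, -0.5]
opening: 0.902
gripper_force: 0.0
t: 10.3
position: [0.4234, -0.2873, 0.1191]
eef_rot: [0.121, 0.993, 0.0, 0.0]
wrist_force: [0.5, -0.2, 0.1]
opening: 0.898
gripper_force: 0.0
```

View pics/e.png

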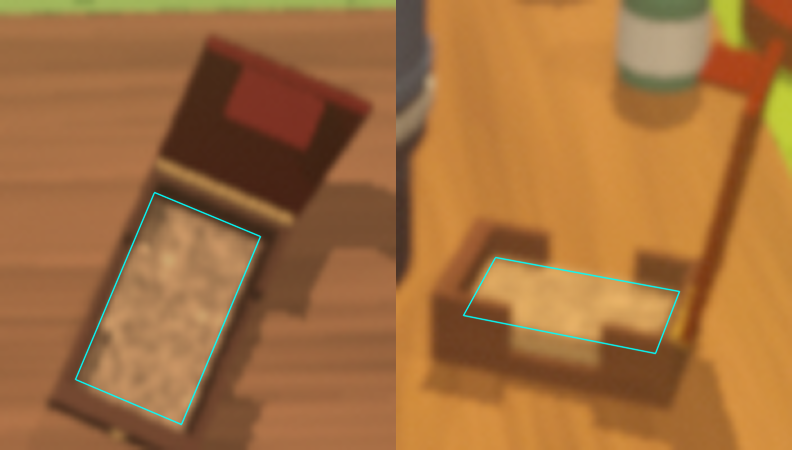

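The cork lies flat and centred in the case: top crop (75–260, 190–425) matches the outline in both views. Next is the dish.

```bash
python3 -m crank '{"translation":[[0,0,-0.08],[0,0,-0.15],[0,0,-0.19],[0,0,-0.2],[0,0,-0.208],[0,0,-0.212],[0,0,-0.217],[0,0,-0.217],[0,0,-0.217],[0,0,-0.217]],"rotation":[[0,0,0],[0,0,0],[0,0,0],[0,0,0],[0,0,0],[0,0,0],[0,0,0],[0,0,0],[0,0,0],[0,0,0]],"grip":[0.88,0.88,0.88,0.85,0.82,0.8,0.78,0.78,0.78,0.78]}' 30
python3 -m crank '{"translation":[[0,0,0],[0,0,0],[0,0,0],[0,0,0],[0,0,0],[0,0,0],[0,0,0],[0,0,0],[0,0,0],[0,0,0]],"rotation":[[0,0,0],[0,0,0],[0,0,0],[0,0,0],[0,0,0],[0,0,0],[0,0,0],[0,0,0],[0,0,0],[0,0,0]],"grip":[0.75,0.7,0.6,0.6,0.6,0.6,0.6,0.6,0.6,0.6]}' 30
```

```text
t: 11.4
position: [0.4228, -0.2885, 0.0107]
eef_rot: [0.122, 0.992, -0.0, 0.0]
wrist_force: [0.9, 0.9, -0.5]
opening: 0.776
gripper_force: 0.0
t: 12.4
position: [0.4227, -0.2884, 0.0107]
eef_rot: [0.122, 0.993, -0.0, 0.0]
wrist_force: [-1.4, 1.5, 7.2]
opening: 0.694
gripper_force: 31.6
```

```bash
python3 -m crank '{"translation":[[0,0,0.03],[0,0,0.1],[0.02,0.04,0.2],[0.07,0.12,0.25],[0.12,0.2,0.25],[0.17,0.29,0.25],[0.22,0.38,0.25],[0.27,0.46,0.25],[0.295,0.498,0.25],[0.295,0.498,0.25]],"rotation":[[0,0,0],[0,0,0],[0,0,-0.02],[0,0,-0.06],[0,0,-0.1],[0,0,-0.14],[0,0,-0.18],[0,0,-0.21],[0,0,-0.223],[0,0,-0.223]],"grip":[0.6,0.6,0.6,0.6,0.6,0.6,0.6,0.6,0.6,0.6]}' 30
python3 -m crank '{"translation":[[0,0,0],[0,0,0],[0,0,0],[0,0,-0.05],[0,0,-0.1],[0,0,-0.12],[0,0,-0.12],[0,0,-0.12],[0,0,-0.12],[0,0,-0.12]],"rotation":[[0,0,0],[0,0,0],[0,0,0],[0,0,0],[0,0,0],[0,0,0],[0,0,0],[0,0,0],[0,0,0],[0,0,0]],"grip":[0.6,0.6,0.6,0.6,0.6,0.6,0.6,0.6,0.6,0.6]}' 30
python3 - <<'E'
from h import *
from station import robot
s=robot.get_state();print(s["position"],s["eef_rot"],s["opening"]);I=[]
for n,u0,v0 in(("side",250,150),):
    f=robot.read_camera(n)["frame"];g=crop(f,u0,v0,100,110,5)
    p=[*s["position"][:2],s["position"][2]-.0105,-.42]
    for h,c in((.014,(255,255,0)),(0,(0,255,255))):
        q=rect(.054,.03,h);overlay(n,f,[(q[i],q[(i+1)%4]) for i in range(4)],p,u0,v0,5,g,c)
cv2.imwrite("pics/f.png",g)
E
```

```text
t: 13.4
position: [0.5715, -0.0363, 0.135]
eef_rot: [0.207, 0.978, 0.0, 0.0]
wrist_force: [-0.8, -0.1, -0.5]
opening: 0.696
gripper_force: 33.6
t: 14.4
position: [0.5708, -0.0394, 0.0763]
eef_rot: [0.209, 0.978, 0.0, 0.001]
wrist_force: [0.1, -0.3, 0.2]
opening: 0.694
gripper_force: 33.5
[ 0.57075688 -0.03942001  0.07630549] [2.08602827e-01 9.78000126e-01 1.08978509e-04 7.76495029e-04] 0.6937914682626138
```

View pics/f.png

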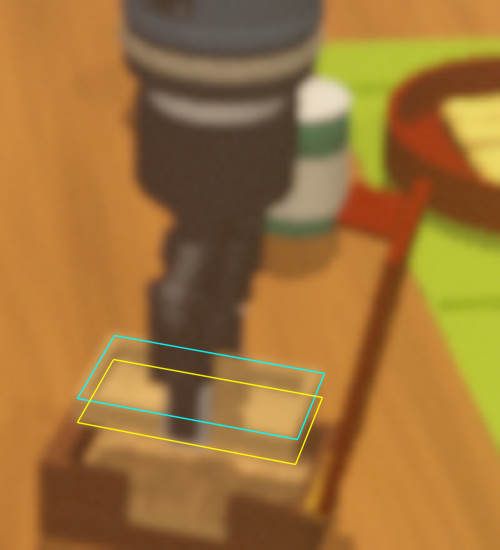

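The dish hangs level inside its predicted outline, around crop (80–325, 335–460). I lower it in stages.

```bash
python3 -m crank '{"translation":[[-0.001,0,-0.02],[-0.001,0,-0.04],[-0.001,0,-0.055],[-0.001,0,-0.065],[-0.001,0,-0.07],[-0.001,0,-0.072],[-0.001,0,-0.074],[-0.001,0,-0.074],[-0.001,0,-0.074],[-0.001,0,-0.074]],"rotation":[[0,0,0],[0,0,0],[0,0,0],[0,0,0],[0,0,0],[0,0,0],[0,0,0],[0,0,0],[0,0,0],[0,0,0]],"grip":[0.6,0.6,0.6,0.6,0.6,0.6,0.6,0.6,0.6,0.6]}' 30
python3 -m crank '{"translation":[[0,0,-0.001],[0,0,-0.002],[0,0,-0.002],[0,0,-0.002],[0,0,-0.002],[0,0,-0.002],[0,0,-0.002],[0,0,-0.002],[0,0,-0.002],[0,0,-0.002]],"rotation":[[0,0,0],[0,0,0],[0,0,0],[0,0,0],[0,0,0],[0,0,0],[0,0,0],[0,0,0],[0,0,0],[0,0,0]],"grip":[0.6,0.6,0.6,0.6,0.6,0.6,0.6,0.6,0.6,0.6]}' 30
```

```text
t: 15.45
position: [0.5699, -0.0394, 0.0387]
eef_rot: [0.209, 0.978, 0.0, 0.0]
wrist_force: [-2.1, -0.3, 5.4]
opening: 0.696
gripper_force: 34.2
t: 16.45
position: [0.5699, -0.0393, 0.0386]
eef_rot: [0.209, 0.978, 0.0, 0.001]
wrist_force: [-7.5, 0.1, 22.5]
opening: 0.691
gripper_force: 36.1
```

Firm contact at the expected height. I release and rise.

```bash
python3 -m crank '{"translation":[[0,0,0.002],[0,0,0.002],[0,0,0.002],[0,0,0.002],[0,0,0.002],[0,0,0.02],[0,0,0.06],[0,0,0.12],[0,0,0.2],[0,0,0.3]],"rotation":[[0,0,0],[0,0,0],[0,0,0],[0,0,0],[0,0,0],[0,0,0],[0,0,0],[0,0,0],[0,0,0],[0,0,0]],"grip":[0.72,0.76,0.82,0.88,0.88,0.88,0.88,0.88,0.88,0.88]}' 30
python3 -m crank '{"translation":[[-0.05,0.1,0.1],[-0.1,0.2,0.15],[-0.1,0.3,0.15],[-0.1,0.4,0.15],[-0.1,0.4,0.15],[-0.1,0.4,0.15],[-0.1,0.4,0.15],[-0.1,0.4,0.15],[-0.1,0.4,0.15],[-0.1,0.4,0.15]],"rotation":[[0,0,0],[0,0,0],[0,0,0],[0,0,0],[0,0,0],[0,0,0],[0,0,0],[0,0,0],[0,0,0],[0,0,0]],"grip":[0.5,0,0,0,0,0,0,0,0,0]}' 30
python3 - <<'E'
from h import *
from station import robot
I=[];L,_=case_lines(1.7)
for n,u0,v0 in(("top",297,134),("side",250,177)):
    f=robot.read_camera(n)["frame"];g=crop(f,u0,v0,88,100,4.5)
    p=[.570,-.039,0,-.42]
    overlay(n,f,L[-8:],p,u0,v0,4.5,g,(255,255,0));I.append(g)
cv2.imwrite("pics/g.png",np.hstack(I))
E
```

```text
t: 17.45
position: [0.5686, -0.0392, 0.1884]
eef_rot: [0.209, 0.978, -0.0, -0.001]
wrist_force: [0.7, -0.8, 0.4]
opening: 0.882
gripper_force: 0.0
t: 18.45
position: [0.5197, 0.1598, 0.2623]
eef_rot: [0.209, 0.978, -0.0, -0.0]
wrist_force: [0.1, -0.0, -0.8]
opening: 0.002
gripper_force: 0.0
```

View pics/g.png

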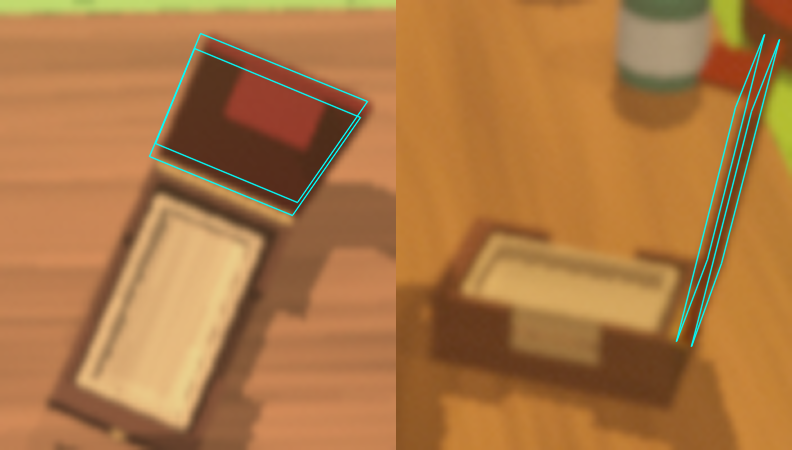

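The dish lies right way up and flat on the cork in both views (top crop 75–265, 190–430). The lid is at about 1.72 rad. I fly behind it and compute the closing arc.

```bash
python3 -m crank '{"translation":[[0.338,-0.504,0],[0.338,-0.504,0],[0.338,-0.504,0],[0.338,-0.504,0],[0.338,-0.504,0],[0.338,-0.504,0],[0.338,-0.504,0],[0.338,-0.504,0],[0.338,-0.504,-0.1],[0.338,-0.504,-0.18]],"rotation":[[0,0,0],[0,0,0],[0,0,0],[0,0,0],[0,0,0],[0,0,0],[0,0,0],[0,0,0],[0,0,0],[0,0,0]],"grip":[0,0,0,0,0,0,0,0,0,0]}' 30
python3 - <<'E'
from h import *
from station import robot
s=robot.get_state();print(s["position"],s["joint_positions"].round(2))
u=np.array([np.cos(.42),-np.sin(.42)])
for th in(1.7,1.57,1.4,1.2,1.0,.8,.6,.4,.25,.12,.05,0):
    f=case_lines(th)[1](.13,0,.0085);X,Z=f[0]+.011,f[2]+.014
    w=np.r_[np.array([.570,-.039])+X*u,Z];print(th,w.round(4),((w-[.689,-.092,.173])/.5).round(3))
E
```

```text
t: 19.55
position: [0.6884, -0.0902, 0.1718]
eef_rot: [0.208, 0.978, 0.0, 0.001]
wrist_force: [-0.3, 0.1, 0.1]
opening: -0.002
gripper_force: 0.0
[ 0.68841945 -0.09018291  0.17182247] [-0.13  0.65  0.44  1.36  0.    0.29]
1.7 [ 0.6633 -0.0807  0.1878] [-0.051  0.023  0.03 ]
1.57 [ 0.648  -0.0738  0.19  ] [-0.082  0.036  0.034]
1.4 [ 0.6278 -0.0648  0.1896] [-0.122  0.054  0.033]
1.2 [ 0.6045 -0.0544  0.1842] [-0.169  0.075  0.022]
1.0 [ 0.5827 -0.0447  0.174 ] [-0.213  0.095  0.002]
0.8 [ 0.5632 -0.036   0.1592] [-0.252  0.112 -0.028]
0.6 [ 0.5467 -0.0286  0.1404] [-0.285  0.127 -0.065]
0.4 [ 0.534  -0.0229  0.1185] [-0.31   0.138 -0.109]
0.25 [ 0.5272 -0.0199  0.1004] [-0.324  0.144 -0.145]
0.12 [ 0.5234 -0.0182  0.084 ] [-0.331  0.148 -0.178]
0.05 [ 0.5221 -0.0176  0.075 ] [-0.334  0.149 -0.196]
0 [ 0.5216 -0.0174  0.0685] [-0.335  0.149 -0.209]
```

```bash
python3 -m crank '{"translation":[[-0.03,0.013,0.01],[-0.051,0.023,0.025],[-0.07,0.03,0.03],[-0.09,0.04,0.033],[-0.11,0.048,0.033],[-0.13,0.058,0.031],[-0.15,0.066,0.027],[-0.169,0.075,0.022],[-0.19,0.085,0.013],[-0.213,0.095,0.002]],"rotation":[[0,0,0],[0,0,0],[0,0,0],[0,0,0],[0,0,0],[0,0,0],[0,0,0],[0,0,0],[0,0,0],[0,0,0]],"grip":[0,0,0,0,0,0,0,0,0,0]}' 30
python3 -m crank '{"translation":[[-0.02,0.009,-0.014],[-0.039,0.017,-0.03],[-0.056,0.025,-0.048],[-0.072,0.032,-0.067],[-0.085,0.038,-0.089],[-0.097,0.043,-0.111],[-0.105,0.047,-0.13],[-0.111,0.049,-0.147],[-0.115,0.051,-0.163],[-0.117,0.052,-0.17]],"rotation":[[0,0,0],[0,0,0],[0,0,0],[0,0,0],[0,0,0],[0,0,0],[0,0,0],[0,0,0],[0,0,0],[0,0,0]],"grip":[0,0,0,0,0,0,0,0,0,0]}' 30
```

```text
t: 20.55
position: [0.5822, -0.0428, 0.1757]
eef_rot: [0.208, 0.978, 0.0, 0.002]
wrist_force: [2.1, -0.4, 0.3]
opening: -0.001
gripper_force: 0.5
t: 21.55
position: [0.5234, -0.0177, 0.0879]
eef_rot: [0.208, 0.978, -0.0, -0.0]
wrist_force: [0.3, 0.5, -0.7]
opening: 0.001
gripper_force: 0.2
```

```bash
python3 -m crank '{"translation":[[-0.001,0,-0.006],[-0.002,0.001,-0.012],[-0.002,0.001,-0.018],[-0.002,0.001,-0.022],[-0.002,0.001,-0.026],[-0.002,0.001,-0.028],[-0.002,0.001,-0.03],[-0.002,0.001,-0.03],[-0.002,0.001,-0.03],[-0.002,0.001,-0.03]],"rotation":[[0,0,0],[0,0,0],[0,0,0],[0,0,0],[0,0,0],[0,0,0],[0,0,0],[0,0,0],[0,0,0],[0,0,0]],"grip":[0,0,0,0,0,0,0,0,0,0]}' 30
```

```text
t: 22.55
position: [0.5227, -0.0174, 0.0732]
eef_rot: [0.209, 0.978, -0.0, 0.0]
wrist_force: [-0.4, 0.1, -0.6]
opening: -0.001
gripper_force: 0.0
```

There is no contact force where the lid should be, so I look.

```bash
python3 - <<'E'
from h import *
from station import robot
f=robot.read_camera("side")["frame"];u0,v0=230,130;g=crop(f,u0,v0,130,130,4.5)
p=[.570,-.039,0,-.42];L,_=case_lines(0.07);overlay("side",f,L[-8:],p,u0,v0,4.5,g,(255,255,0))
cv2.imwrite("pics/i.png",g)
E
```

```text
(no output)
```

View pics/i.png

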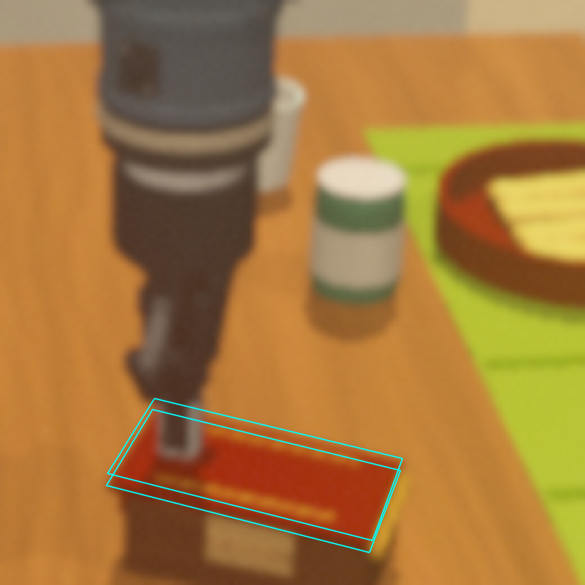

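The lid lies nearly shut, at about the 0.07 rad outline, with the tip just at it (crop 180,455). I press down stepwise near the free end.

```bash
python3 -m crank '{"translation":[[0,0,-0.001],[0,0,-0.002],[0,0,-0.003],[0,0,-0.004],[0,0,-0.005],[0,0,-0.006],[0,0,-0.007],[0,0,-0.008],[0,0,-0.009],[0,0,-0.009]],"rotation":[[0,0,0],[0,0,0],[0,0,0],[0,0,0],[0,0,0],[0,0,0],[0,0,0],[0,0,0],[0,0,0],[0,0,0]],"grip":[0,0,0,0,0,0,0,0,0,0]}' 30
```

```text
t: 23.6
position: [0.5226, -0.0174, 0.0686]
eef_rot: [0.209, 0.978, -0.0, -0.0]
wrist_force: [-0.8, 0.2, -0.8]
opening: 0.005
gripper_force: 0.0
```

```bash
python3 -m crank '{"translation":[[0,0,-0.001],[0,0,-0.002],[0,0,-0.003],[0,0,-0.004],[0,0,-0.004],[0,0,-0.004],[0,0,-0.004],[0,0,-0.004],[0,0,-0.004],[0,0,-0.004]],"rotation":[[0,0,0],[0,0,0],[0,0,0],[0,0,0],[0,0,0],[0,0,0],[0,0,0],[0,0,0],[0,0,0],[0,0,0]],"grip":[0,0,0,0,0,0,0,0,0,0]}' 30
```

```text
t: 24.6
position: [0.5228, -0.0173, 0.068]
eef_rot: [0.209, 0.978, 0.0, 0.0]
wrist_force: [-9.1, 1.3, 23.9]
opening: -0.0
gripper_force: 11.7
```

Contact at tip height 54 mm, which is the fully shut height, with 24 N. I add a touch more, retreat and verify.

```bash
python3 -m crank '{"translation":[[0,0,-0.001],[0,0,-0.001],[0,0,-0.001],[0,0,0.004],[0,0,0.02],[0,0,0.08],[0,0,0.16],[0,0,0.24],[-0.05,0.1,0.3],[-0.1,0.2,0.3]],"rotation":[[0,0,0],[0,0,0],[0,0,0],[0,0,0],[0,0,0],[0,0,0],[0,0,0],[0,0,0],[0,0,0],[0,0,0]],"grip":[0,0,0,0,0,0,0,0,0,0]}' 30
python3 -m crank '{"translation":[[-0.02,0.1,0],[-0.02,0.2,0],[-0.02,0.3,0],[-0.02,0.4,0],[-0.02,0.4,0],[-0.02,0.4,0],[-0.02,0.4,0],[-0.02,0.4,0],[-0.02,0.4,0],[-0.02,0.4,0]],"rotation":[[0,0,0],[0,0,0],[0,0,0],[0,0,0],[0,0,0],[0,0,0],[0,0,0],[0,0,0],[0,0,0],[0,0,0]],"grip":[0,0,0,0,0,0,0,0,0,0]}' 30
python3 - <<'E'
from h import *
from station import robot
I=[]
for n,u0,v0 in(("top",290,140),("side",245,195)):
    f=robot.read_camera(n)["frame"];g=crop(f,u0,v0,80,100,4.9)
    p=[.570,-.039,0,-.42]
    for th,c in((0,(255,255,0)),(.07,(0,255,0))):
        L,_=case_lines(th);overlay(n,f,L[-8:-4],p,u0,v0,4.9,g,c)
    I.append(g)
cv2.imwrite("pics/j.png",np.hstack(I))
E
```

```text
t: 25.6
position: [0.4818, 0.0668, 0.2183]
eef_rot: [0.21, 0.978, 0.001, 0.002]
wrist_force: [0.6, 1.1, -0.4]
opening: 0.001
gripper_force: 0.0
t: 26.6
position: [0.4709, 0.2659, 0.2153]
eef_rot: [0.209, 0.978, 0.0, 0.0]
wrist_force: [-0.5, -0.7, -0.3]
opening: 0.001
gripper_force: 0.0
```

View pics/j.png

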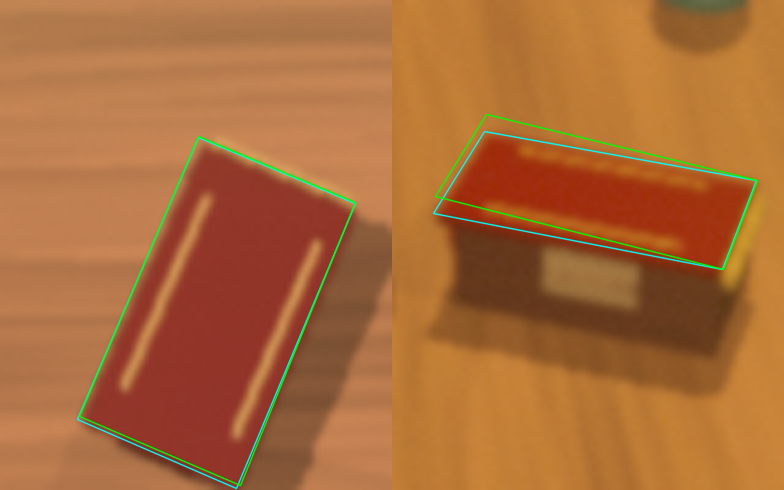

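The lid matches the fully shut outline (cyan, side crop (434,213)–(485,131)) and not the 0.07 rad one. I'm handing in.

```bash
python3 -c "
from station import robot
print(robot.close_job())"
```

```text
the job is handed in; nothing more can be done
None
```

The cork and then the dish were set flat on the lower dish, the lid was pressed fully shut (confirmed in both views), the cups and caddy were not touched, and the job was handed in at about 27 s; no verdict came back.

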